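# Gauge a glass billet and switch the readout on and off

### The arm

A 6-joint arm with a two-finger parallel gripper is mounted at the origin on the work surface. World frame = base frame: x ahead of the robot, y to its left, z up, the work surface at z = 0. Lengths are in mm, angles in rad, forces in N, time in s.
With the tool pointing down it reaches from about 400 to 925 mm from the base axis. Payload 12.5 kg.
Tool frame: the origin (TCP) lies at the very end of the fingers, on their centre line; the grasp point (between the pads) lies 19 mm behind it; z points along the fingers, y is the line along which they close (so a half turn about z gives the same grasp; the last joint's range is limited). The gripper opens to 95 mm and grips with 3 to 60 N. Pads are 20 mm wide; open, the fingers measure 119 mm over their backs; the gripper's body (75 mm by 180 mm) begins 59 mm behind the grasp point.
Start: joints at [-1.274, 0.491, 1.559, -0, 1.092, -0.106], TCP at [245.021, -574.988, 214.661] pointing down, gripper open.
Joint ranges: [-3.1, 3.1], [-0.84, 2.19], [0.05, 2.79], [-1.13, 4.28], [0.06, 2.93], [-2.69, 2.69]. Speed limits (rad/s): [2.22, 2.22, 2.79, 3.14, 3.14, 3.14].

### API

Orientations are given as [roll, pitch, yaw] about the fixed x, y, z axes, in that order (R = Rz(yaw) Ry(pitch) Rx(roll)).
In Python, from cell import env, camrig, job gives the robot as it stands (env), with the cameras (camrig) and the job (job).
- The arm moves only by the shell command python3 steer.py FILE, which reads ROWS from the file FILE. ROWS is a JSON object whose key "offsets" holds a list of rows, 1 to 5 of them, each of 5 numbers: dx, dy, dz in a scale on which 1.0 is 250 mm, then a turn about the tool's z in fractions of the full range, 1 being 2 pi rad, then the opening from 0.0 (shut) to 1.0 (fully open); each row is the pose to reach, as a shift and turn from the pose commanded when the command began, along the tool's axes at that moment; what a row does not reach only later rows make up. A row lasts 1/12 s, in which the tool goes at most 41.7 mm and 0.125 rad, less where a joint would pass 70% of its speed; a pose out of reach is approached as far as the arm can. The fingers move at their own pace and stop on an object; the grip force is fixed at half the most. Time passes only in rows, so rows that do not move let the fingers close. It prints the time, the measured TCP pose, the force, the opening and the grip force at its end. A shift or turn number past 1, either way, is cut back to 1. Input that does not fit is refused with a message, and nothing moves.
- env.state(): the state, without advancing time (a new reading comes with each control period).
- camrig.read_camera(name): name is "scene" or "top" or "wrist"; returns (picture, depth): 480x640x3 uint8, red, green, blue; 480x640 float32, mm along the optical axis (not along the pixel's ray), 0 where there is no reading.
- camrig.camera_info(name): a dict with "vertical_fov" (degrees; the focal length in pixels is half the picture's height over the tangent of half this angle, whatever the lens; pixels are square), "cx", "cy" (the principal point, pixels), "origin" and "attitude" of the camera in the world. Camera axes: x right, y down, z forward; pixel columns grow to the right and rows downward; lengths in mm; the calibration is good to about 2 mm. A picture is of the moment at which its call begins: read the wrist's pose just before it. camera_info takes no time and is no camera call; for the wrist camera it gives the pose at the moment of the call.
- job.job_done(): hands the job in; it is judged then, once.
The state is a dict: "t": time; "joints": joint angles; "qvel": joint speeds; "tau": joint torques, N m; "eef_pos": TCP position; "tcp_rot": TCP orientation; "ft_force": force on the tool from outside, world axes, zero at the start; "moment": the same for the moment, N m; "opening": opening from 0.0 (shut) to 1.0 (fully open); "grip_force": force on a finger pad.
Only numpy, scipy, OpenCV 4.12 (cv2) and the standard library are available. Lean on these libraries where they do the work, as an engineer would, in place of code of your own. Each camera call takes 0.05 s, during which the arm holds its last target. There are 200 camera calls.

### The job

Measure the thickness of the cast glass billet: pull the knob of the grey readout box out to its on detent, then press the gauge's cap down until the foot rests gently on the glass, and keep it there for about a second. Let the foot rise all the way back up, and only then push the readout's knob fully in again. Leave the glass where it lies and don't disturb the jar, the mug or the paddle.

Things in the scene. Friction and masses are not known exactly. Their poses are not given: they have to be found in the camera images.
- readout: Grey painted readout box fixed to the bench, 90 mm deep, 140 wide, 95 high, with a dark display on top. Origin: on the bench under the centre of the knob head when the knob is in. Its own x axis points level from the knob into the box, z up; the box's front panel is the plane x = +35 mm, its back x = +125 mm; a steel collar 34 mm across stands 5 mm out from the panel round the stem.
- knob (a joint): Push-pull knob of the readout box: 0 = fully in (off), 0.028 m = fully out (on detent). It slides along the readout's -x axis. A detent hump lies halfway: it takes about 4 to 5 N to move it out of either end, and past the middle it snaps on to the other end by itself, where it stays.
- knob_head (a point): Centre of the knob head: a black round head with level axis, 44 mm diameter and 30 mm long (15 mm each way from this point along the readout's x), on a 14 mm steel stem. It is 70 mm above the bench and moves with the knob. Free on both sides, above and in front.
- gauge: Height gauge fixed to the bench: dark steel base plate (the anvil) 160 x 130 mm and 20 mm thick, a steel column behind, and a grey arm with its top at 190 mm that carries the vertical slide rod. Origin: on the bench under the axis of the foot; z up, its own x axis points level from the foot to the column (column axis at x = +78 mm; 190 mm is the highest fixed point, below the cap).
- slide (a joint): Travel of the gauge's slide: 0 = fully up (where a light spring holds it), grows in m as the foot goes down; the foot meets the top of the glass at 0.040. The net spring force is about 0.8 N at the top and 1.8 N at the glass; let go, it rises back to 0 by itself.
- foot (a point): Steel foot of the gauge: disc 36 mm diameter, 10 mm thick at the lower end of the slide rod. This point: centre of its underside, 105 mm above the bench when fully up.
- cap_top (a point): Centre of the flat top of the slide's black push cap (48 mm diameter, 16 mm thick), 271 mm above the bench when the foot is fully up; moves down with the slide.
- billet: Cast glass billet, green, 60 x 110 x 45 mm (x, y, z), loose, about 0.7 kg, lying on the gauge's base plate under the foot. Origin: centre of its underside, 20 mm above the bench.
- rod_jar: Bystander: clear jar 90 mm across and 130 high with long glass rods standing up in it to about 270 mm. Origin: centre of its underside.
- mug: Bystander: white mug 72 mm across the rim, 85 high. Origin: centre of its underside.
- paddle: Bystander: paddle (spatula) 170 mm long with a wooden handle, lying flat on the bench. Origin: centre of its underside.

How it is judged:
By the outcome, as a careful person would: the job done as asked, in the order asked, and still so for the second after the job is handed in, with the robot touching nothing.
It also fails if it takes over 67 s, if anything falls off the work surface, if the arm or the gripper's body presses on something with over 40 N, if the wrist force passes 120 N, or if a joint passes its speed limit or range.

## Working session

There is one attempt and no reset: what is moved stays moved. The work goes in short steps, Python scripts to look and compute and a shell command to move; the robot and the scene stay as the last step left them, time stands still between calls to the robot, and variables do not carry over. Pictures are saved under pics/ and viewed, at most 10 in all, crops included, and the job is handed in when it is done.

```bash
ls; mkdir -p pics
cat > h.py <<'E'
import numpy as np, cv2
from cell import env, camrig, job
from scipy.spatial.transform import Rotation as R
def cam(n):
    i=camrig.camera_info(n); f=240/np.tan(np.radians(i["vertical_fov"])/2); return i,f
def snap(n,fn):
    i,f=cam(n); p,d=camrig.read_camera(n); cv2.imwrite("pics/"+fn+".png",p[:,:,::-1]); 
    A=np.array(i["attitude"]); np.savez("pics/"+fn,d=d,p=p,f=f,c=[i["cx"],i["cy"]],o=i["origin"],A=A if A.shape==(3,3) else R.from_euler('xyz',A).as_matrix())
def P(fn,u,v,z=None):
    k=np.load("pics/"+fn+".npz"); d=k["d"][int(v),int(u)]
    r=k["A"]@np.array([(u-k["c"][0])/k["f"],(v-k["c"][1])/k["f"],1])
    return k["o"]+r*(d if z is None else (z-k["o"][2])/r[2])
def cloud(fn):
    k=np.load("pics/"+fn+".npz"); v,u=np.mgrid[:480,:640]; d=k["d"]
    c=np.stack([(u-k["c"][0])/k["f"]*d,(v-k["c"][1])/k["f"]*d,d],-1)@k["A"].T+k["o"]; c[d==0]=np.nan; return c,k["p"]
E
python3 -c "
from h import *
print(env.state())
for n in ('scene','top','wrist'): print(n,camrig.camera_info(n)); snap(n,n+'0')
cv2.imwrite('pics/a.png',cv2.resize(cv2.imread('pics/scene0.png'),(800,600)))"
```

```text
cell.py
pics
steer.py
{'t': 0.0, 'joints': array([-1.27359714e+00,  4.91556889e-01,  1.55945515e+00,  9.10354439e-06,
        1.09171031e+00, -1.05611886e-01]), 'qvel': array([-2.67161344e-04,  2.03142374e-03,  1.01984174e-03, -4.80851743e-04,
        9.39771144e-05,  8.10489194e-04]), 'tau': array([ 1.89692441e-04, -6.12631416e+01, -2.58179784e+01,  6.92647370e-02,
        4.82262264e-02, -6.95973267e-05]), 'eef_pos': array([ 244.94636524, -574.72992954,  214.06144945]), 'tcp_rot': array([-3.14047010e+00, -1.27116348e-04,  4.02806800e-01]), 'ft_force': array([-0.44358036,  0.08861972, -0.27310967]), 'moment': array([-0.02684907,  0.0600424 ,  0.0140975 ]), 'grip_force': 0.0, 'opening': 0.9970746949032304}
scene {'vertical_fov': 51.37815200079741, 'cx': 319.660037152771, 'cy': 246.64749012517976, 'origin': array([1027.89615005,  951.32242235,  778.07169954]), 'attitude': array([-2.15212415,  0.02570277,  2.65780494])}
top {'vertical_fov': 45.80069240222371, 'cx': 316.35972687426556, 'cy': 232.62382295714536, 'origin': array([ 419.91188967,  131.2763167 , 1496.85938412]), 'attitude': array([-3.01413829,  0.01634795, -1.58618105])}
wrist {'vertical_fov': 69.33159408144257, 'cx': 314.1601032194822, 'cy': 238.29245931754346, 'origin': array([ 307.89448945, -549.33058258,  384.39240149]), 'attitude': array([ 2.89646623e+00,  1.03171576e-03, -1.16822229e+00])}
```

View pics/top0.png

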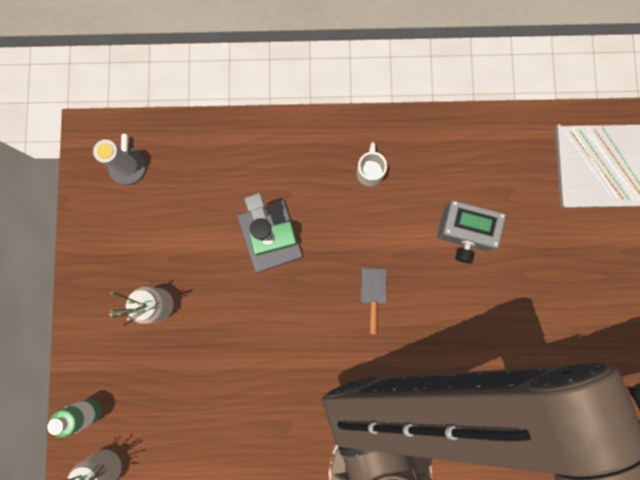

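View pics/scene0.png

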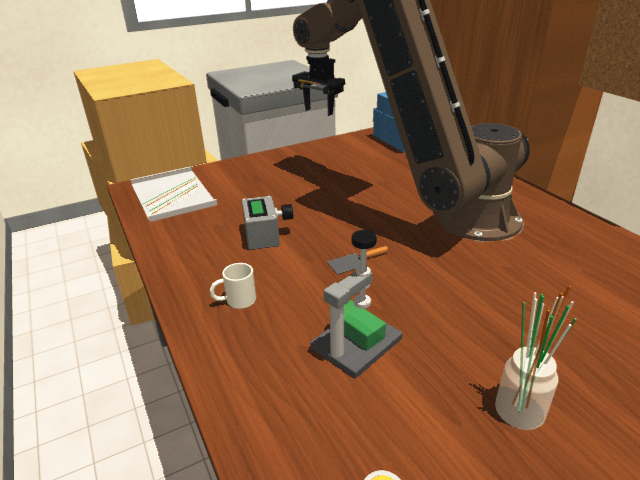

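The top view shows the cap near (261,229), the knob near (465,255) and the readout's display near (474,222). The paddle, mug and jar stand clear of both.

```bash
python3 -c "
from h import *
for n in ('top0','scene0'):
    c,p=cloud(n); z=c[...,2]
    # coarse boxes
    if n=='top0': K=(slice(195,270),slice(432,512)); G=(slice(185,275),slice(230,305))
    else: K=(slice(190,250),slice(235,300)); G=(slice(225,375),slice(305,405))
    def rep(nm,S,lo,hi,dark=None):
        m=(z[S]>lo)&(z[S]<hi)
        if dark: m&=p[S].max(-1)<dark
        q=c[S][m].astype(np.float32)
        if len(q)<3: print(n,nm,len(q)); return
        r=cv2.minAreaRect(q[:,:2]); print(n,nm,len(q),'med',np.median(q,0).round(1),'rect',np.round(r[0],1),np.round(r[1],1),round(r[2],1),'zr',np.percentile(q[:,2],[5,95]).round(1))
    rep('boxtop',K,88,103); rep('knob',K,40,110,50)
    rep('cap',G,255,285); rep('arm',G,180,200); rep('glass',G,58,72); rep('plate',G,14,26)
q=[P('top0',*a,z=95) for a in ((465,255),(474,222),(445,236),(497,251),(452,203),(505,213))]; print(np.round(q,1))
im=cv2.imread('pics/top0.png'); a=cv2.resize(im[190:270,430:510],(400,400),interpolation=cv2.INTER_CUBIC);b=cv2.resize(im[185:275,230:310],(400,450),interpolation=cv2.INTER_CUBIC)
a=cv2.copyMakeBorder(a,0,50,0,0,0); cv2.imwrite('pics/crop.png',np.hstack([a,b]))
"
```

```text
Traceback (most recent call last):
cv2.error: OpenCV(4.12.0) /io/opencv/modules/imgproc/src/convhull.cpp:143: error: (-215:Assertion failed) total >= 0 && (depth == CV_32F || depth == CV_32S) in function 'convexHull'
```

```bash
python3 -c "
from h import *
for n in ('top0','scene0'):
    c,p=cloud(n); z=c[...,2]
    if n=='top0': K=(slice(195,270),slice(432,512)); G=(slice(185,275),slice(230,305))
    else: K=(slice(190,250),slice(235,300)); G=(slice(225,375),slice(305,405))
    def rep(nm,S,lo,hi,dark=None):
        m=(z[S]>lo)&(z[S]<hi)
        if dark: m&=p[S].max(-1)<dark
        q=c[S][m].astype(np.float32)
        if len(q)<3: print(n,nm,len(q)); return
        r=cv2.minAreaRect(np.ascontiguousarray(q[:,:2])); print(n,nm,len(q),'med',np.median(q,0).round(1),'rect',np.round(r[0],1),np.round(r[1],1),round(r[2],1),'zr',np.percentile(q[:,2],[5,95]).round(1))
    rep('boxtop',K,88,103); rep('knob',K,40,110,50)
    rep('cap',G,255,285); rep('arm',G,180,200); rep('glass',G,58,72); rep('plate',G,14,26)
im=cv2.imread('pics/top0.png'); a=cv2.resize(im[190:270,430:510],(400,400),interpolation=cv2.INTER_CUBIC);b=cv2.resize(im[185:275,230:310],(400,450),interpolation=cv2.INTER_CUBIC)
a=cv2.copyMakeBorder(a,0,50,0,0,0); cv2.imwrite('pics/crop.png',np.hstack([a,b]))
"
```

```text
top0 boxtop 2066 med [ 612.5 -236.3   95.4] rect [ 591.9 -234.6] [140.2 140.6] 74.0 zr [ 89.9 100.8]
top0 knob 106 med [ 537.3 -208.4   85.9] rect [ 537.9 -216.2] [37.  26.3] 73.1 zr [72.8 92.7]
top0 cap 380 med [588.4 271.1 271.4] rect [589.  270.9] [46.  46.2] 87.1 zr [265.5 275. ]
top0 arm 396 med [654.  290.8 186.5] rect [627.9 284.8] [110.9  40.3] 16.6 zr [181.2 191.4]
top0 glass 705 med [587.9 249.6  65.3] rect [615.5 269.8] [104.3 109.8] 14.0 zr [60.3 70. ]
top0 plate 1471 med [577.3 269.1  20.3] rect [603.8 276.3] [160.2 130.3] 18.2 zr [15.8 24.9]
scene0 boxtop 849 med [ 619.3 -225.7   96. ] rect [ 594.5 -236.1] [147.2 137.9] 73.4 zr [90.1 99.9]
scene0 knob 231 med [ 557.6 -209.    92.6] rect [ 586.6 -231.6] [ 97.4 121.1] 73.7 zr [62.  98.7]
scene0 cap 403 med [594.2 277.3 270.4] rect [590.5 270.8] [47.6 46.9] 32.5 zr [258.4 272.3]
scene0 arm 684 med [637.8 286.  186.1] rect [628.9 282.7] [113.2  40. ] 19.2 zr [181.8 191.3]
scene0 glass 946 med [596.3 281.8  65. ] rect [622.4 273.9] [119.8 107. ] 16.6 zr [60.3 67.6]
scene0 plate 1690 med [631.5 309.2  20.1] rect [502.9 184.6] [467.1 179.2] 41.5 zr [16.2 22.8]
```

View pics/crop.png

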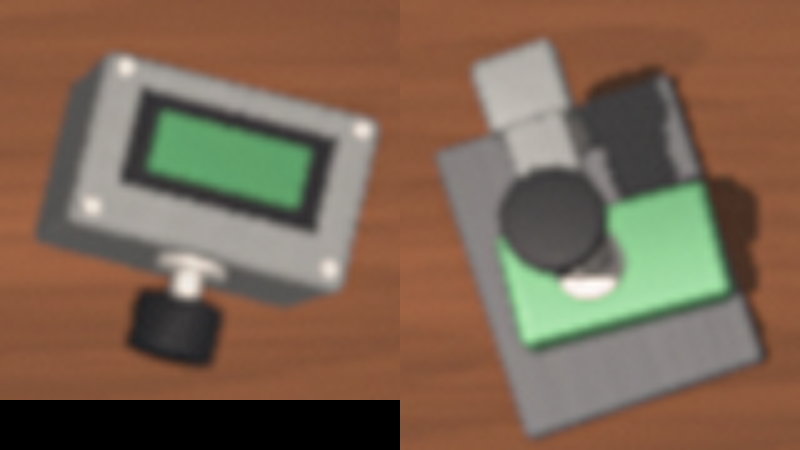

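The crop shows the stem and collar fully visible, with the knob axis running about -16° in yaw. The foot is over the glass and the cap is clear. I'm moving above the knob for a closer look.

Units first: shifts go in shares of 250 mm and turns go in shares of 2 pi rad. So 200 mm / 250 = 0.8, 164 mm / 250 = 0.656, 0.58 rad / 6.2832 = 0.0923.

```bash
echo '{"offsets": [[0.164,-0.084,0,0.0191,1],[0.328,-0.168,0,0.0382,1],[0.492,-0.252,0,0.0573,1],[0.656,-0.336,0,0.0764,1],[0.8,-0.416,0,0.0923,1]]}' > mv.in && python3 steer.py mv.in; python3 -c "
from h import *
s=env.state();Rm=R.from_euler('xyz',s['tcp_rot']).as_matrix();print(s['eef_pos'],s['tcp_rot'],Rm.T@(np.array([539,-219,214])-s['eef_pos']))"
```

```text
t: 0.57
eef_pos: [377.3, -414.3, 214.5]
tcp_rot: [-3.142, 0.0, -0.184]
ft_force: [1.0, -0.1, 0.3]
opening: 0.997
grip_force: 0.0
[ 377.26546328 -414.27513821  214.52077895] [-3.14156240e+00  6.28582288e-05 -1.83707594e-01] [ 123.34100207 -221.53428239    0.51972882]
```

To row units: -180 mm / 250 = -0.72, -144 mm / 250 = -0.576, 0.1 rad / 6.2832 = 0.0159.

```bash
echo '{"offsets": [[0.076,-0.144,0,0.0159,1],[0.152,-0.288,0,0.0159,1],[0.228,-0.432,0,0.0159,1],[0.304,-0.576,0,0.0159,1],[0.38,-0.72,0,0.0159,1]]}' > mv.in && python3 steer.py mv.in;echo '{"offsets": [[0.06,-0.1,0,0,1],[0.06,-0.112,0,0,1],[0.06,-0.112,0,0,1]]}' > mv.in && python3 steer.py mv.in; python3 -c "
from h import *
snap('wrist','w1')
s=env.state();Rm=R.from_euler('xyz',s['tcp_rot']).as_matrix();print(s['eef_pos'],s['tcp_rot'],Rm.T@(np.array([539,-219,214])-s['eef_pos']))"
```

```text
t: 0.98
eef_pos: [502.6, -253.5, 214.6]
tcp_rot: [3.142, 0.0, -0.277]
ft_force: [0.5, -1.0, 0.1]
opening: 1.0
grip_force: 0.0
t: 1.23
eef_pos: [524.4, -231.0, 214.3]
tcp_rot: [-3.142, 0.001, -0.274]
ft_force: [-0.1, 0.4, -0.5]
opening: 1.0
grip_force: 0.0
[ 523.71970141 -232.12187107  214.33811527] [ 3.14148845e+00  6.34979270e-04 -2.75720341e-01] [ 11.13106408 -16.7861944    0.32929823]
```

View pics/w1.png

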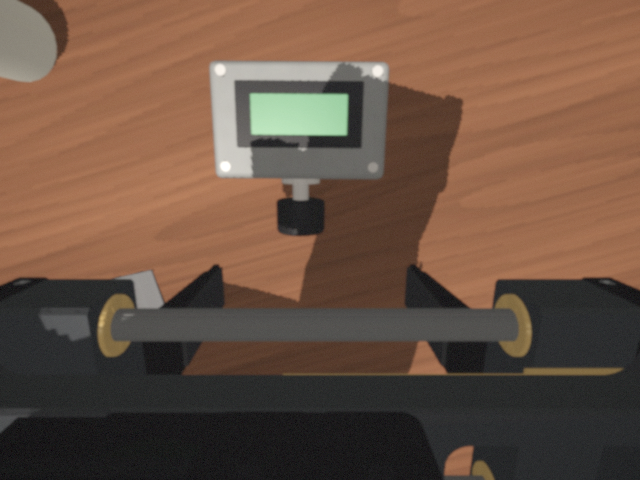

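The wrist view shows the box square to the tool, with the knob head between columns 277 and 325 and rows 198 and 234. I'll measure it from this view's depth.

```bash
python3 -c "
from h import *
c,p=cloud('w1'); S=(slice(192,240),slice(268,334)); q=c[S][(c[S][...,2]>50)&(p[S].max(-1)<60)]
s=env.state();Rm=R.from_euler('xyz',s['tcp_rot']).as_matrix()
t=(q-s['eef_pos'])@Rm; print(len(q),np.percentile(q[:,2],[2,50,98]))
print('tool x,y,z ranges',np.percentile(t,[1,5,50,95,99],axis=0).round(1))
S=(slice(60,182),slice(205,392)); q=c[S][(abs(c[S][...,2]-95)<3)]; t=(q-s['eef_pos'])@Rm; print(cv2.minAreaRect(np.ascontiguousarray(t[:,:2].astype(np.float32))), np.median(q[:,2]))
for y in (277,301,325):print(((P('w1',y,212,z=75)-s['eef_pos'])@Rm).round(1))
"
```

```text
1515 [71.20454116 88.82774854 92.80523848]
tool x,y,z ranges [[ -0.6 -32.4 121.3]
 [  1.2 -30.3 122. ]
 [ 15.1 -10.9 125.5]
 [ 27.    5.7 137.8]
 [ 27.3   7.6 149.4]]
((91.98130798339844, -12.836708068847656), (89.04620361328125, 138.46949768066406), 0.23257437348365784) 95.59204028334153
[ 15.9 -34.  139.3]
[ 15.9 -12.3 139.3]
[ 16.    9.4 139.3]
```

To row units: 162 mm / 250 = 0.648, 135 mm / 250 = 0.54.

```bash
echo '{"offsets": [[0.048,-0.048,0.12,0,1],[0.048,-0.048,0.26,0,1],[0.048,-0.048,0.4,0,1],[0.048,-0.048,0.54,0,1],[0.048,-0.048,0.648,0,1]]}' > mv.in && python3 steer.py mv.in;echo '{"offsets": [[0,0,0,0,1],[0,0,0,0,0.6],[0,0,0,0,0.5],[0,0,0,0,0.4],[0,0,0,0,0.4]]}' > mv.in && python3 steer.py mv.in
```

```text
t: 1.7
eef_pos: [537.0, -225.3, 50.3]
tcp_rot: [-3.141, 0.002, -0.279]
ft_force: [0.5, 0.2, 0.1]
opening: 1.001
grip_force: 0.0
t: 2.12
eef_pos: [539.2, -224.8, 54.5]
tcp_rot: [3.141, -0.003, -0.277]
ft_force: [-0.2, -0.4, -0.4]
opening: 0.774
grip_force: 0.0
```

```bash
echo '{"offsets": [[0,0,0,0,0.3],[0,0,0,0,0.3],[0,0,0,0,0.3],[0,0,0,0,0.3],[0,0,0,0,0.3]]}' > mv.in && python3 steer.py mv.in;echo '{"offsets": [[0,0,0,0,0.3],[0,0,0,0,0.3],[0,0,0,0,0.3],[0,0,0,0,0.3]]}' > mv.in && python3 steer.py mv.in
```

```text
t: 2.53
eef_pos: [539.3, -221.7, 52.8]
tcp_rot: [-3.138, 0.0, -0.279]
ft_force: [7.3, 15.6, 2.6]
opening: 0.458
grip_force: 30.0
t: 2.87
eef_pos: [539.3, -221.7, 52.8]
tcp_rot: [-3.139, 0.0, -0.278]
ft_force: [6.5, 18.5, 4.0]
opening: 0.454
grip_force: 30.0
```

Firmly gripped. I'll relieve the side force by 2 mm and then pull out.

To row units: -12 mm / 250 = -0.048, -8 mm / 250 = -0.032.

```bash
echo '{"offsets": [[0,-0.004,0,0,0.3],[0,-0.008,0,0,0.3],[-0.016,-0.008,0,0,0.3],[-0.032,-0.008,0,0,0.3],[-0.048,-0.008,0,0,0.3]]}' > mv.in && python3 steer.py mv.in;echo '{"offsets": [[-0.016,0,0,0,0.3],[-0.032,0,0,0,0.3],[-0.048,0,0,0,0.3],[-0.064,0,0,0,0.3],[-0.064,0,0,0,0.3]]}' > mv.in && python3 steer.py mv.in; echo '{"offsets": [[0,0,0,0,0.3],[0,0,0,0,0.3]]}' > mv.in && python3 steer.py mv.in
```

```text
t: 3.28
eef_pos: [528.1, -218.4, 52.8]
tcp_rot: [-3.141, -0.001, -0.278]
ft_force: [4.3, 7.0, 3.0]
opening: 0.457
grip_force: 30.0
t: 3.7
eef_pos: [512.4, -213.9, 52.8]
tcp_rot: [-3.141, -0.001, -0.278]
ft_force: [3.5, 8.5, 1.8]
opening: 0.455
grip_force: 30.0
t: 3.87
eef_pos: [512.4, -213.9, 52.8]
tcp_rot: [-3.141, -0.0, -0.278]
ft_force: [2.8, 8.6, 2.8]
opening: 0.461
grip_force: 30.0
```

To row units: -160 mm / 250 = -0.64, -140 mm / 250 = -0.56.

```bash
echo '{"offsets": [[0,0,0,0,0.7],[0,0,0,0,1],[0,0,0,0,1],[0,0,0,0,1],[0,0,0,0,1]]}' > mv.in && python3 steer.py mv.in;echo '{"offsets": [[0,0,-0.04,0,1],[0,0,-0.18,0,1],[0,0,-0.34,0,1],[0,0,-0.5,0,1],[0,0,-0.64,0,1]]}' > mv.in && python3 steer.py mv.in;echo '{"offsets": [[0,0,-0.12,0,0],[0,-0.12,-0.22,0,0],[0,-0.26,-0.3,0,0],[0,-0.42,-0.34,0,0],[0,-0.56,-0.34,0,0]]}' > mv.in && python3 steer.py mv.in; python3 -c "
from h import *
snap('top','t2'); c,p=cloud('t2')
S=(slice(195,280),slice(432,512)); m=(c[S][...,2]>60)&(c[S][...,2]<103); q=c[S][m].astype(np.float32); print(cv2.minAreaRect(np.ascontiguousarray(q[:,:2])))
s=env.state();Rm=R.from_euler('xyz',s['tcp_rot']).as_matrix();print(s['eef_pos'],s['tcp_rot'],Rm.T@(np.array([589.5,271,330])-s['eef_pos']))"
```

```text
t: 4.28
eef_pos: [512.1, -214.8, 52.6]
tcp_rot: [3.141, 0.0, -0.277]
ft_force: [-0.3, 0.3, 0.5]
opening: 0.752
grip_force: 0.0
t: 4.7
eef_pos: [512.1, -214.6, 216.0]
tcp_rot: [3.141, -0.001, -0.277]
ft_force: [0.4, -0.1, 0.1]
opening: 1.002
grip_force: 0.0
t: 5.12
eef_pos: [551.2, -78.5, 301.2]
tcp_rot: [-3.141, -0.005, -0.278]
ft_force: [0.7, -0.1, -0.3]
opening: 0.709
grip_force: 0.0
((568.3074951171875, -271.0649719238281), (53.54821014404297, 167.1947784423828), 47.64581298828125)
[551.79282084 -73.726306   299.94894592] [-3.1397736  -0.00314158 -0.27518709] [ -57.28832928 -342.0562486   -29.60900848]
```

To row units: -194 mm / 250 = -0.776, -155 mm / 250 = -0.62.

```bash
echo '{"offsets": [[-0.024,-0.152,-0.04,0,0],[-0.048,-0.308,-0.08,0,0],[-0.076,-0.464,-0.12,0,0],[-0.1,-0.62,-0.14,0,0],[-0.128,-0.776,-0.14,0,0]]}' > mv.in && python3 steer.py mv.in;echo '{"offsets": [[-0.024,-0.156,0,0,0],[-0.048,-0.312,0,0,0],[-0.072,-0.448,0,0,0],[-0.096,-0.54,0,0,0],[-0.096,-0.56,0,0,0]]}' > mv.in && python3 steer.py mv.in; python3 -c "
from h import *
snap('top','t3'); snap('wrist','w3'); snap('scene','s3')
k=np.load('pics/w3.npz')
s=env.state();Rm=R.from_euler('xyz',s['tcp_rot']).as_matrix();print(s['eef_pos'],s['tcp_rot'],Rm.T@(np.array([589.5,271,330])-s['eef_pos']))
c,p=cloud('t3')
S=(slice(195,280),slice(432,512)); m=(c[S][...,2]>60)&(c[S][...,2]<103); q=c[S][m].astype(np.float32); print(cv2.minAreaRect(np.ascontiguousarray(q[:,:2])))
a=cv2.imread('pics/w3.png');b=cv2.imread('pics/s3.png'); cv2.imwrite('pics/d.png',np.hstack([cv2.resize(a,(400,300)),cv2.resize(b[130:400,150:510],(400,300))]))
"
```

```text
t: 5.58
eef_pos: [572.8, 117.1, 334.7]
tcp_rot: [-3.141, -0.002, -0.277]
ft_force: [0.9, 0.6, -0.6]
opening: 0.314
grip_force: 0.0
t: 6.0
eef_pos: [587.3, 260.0, 332.8]
tcp_rot: [-3.141, 0.0, -0.274]
ft_force: [-0.3, 0.0, -0.3]
opening: 0.011
grip_force: 0.0
[587.91229934 256.11076113 332.77900309] [ 3.14107022e+00 -4.70607668e-05 -2.76629466e-01] [ -2.53926392 -14.75824585   2.77117374]
((578.5181884765625, -230.98013305664062), (141.3180389404297, 168.8379364013672), 74.03495025634766)
```

View pics/d.png

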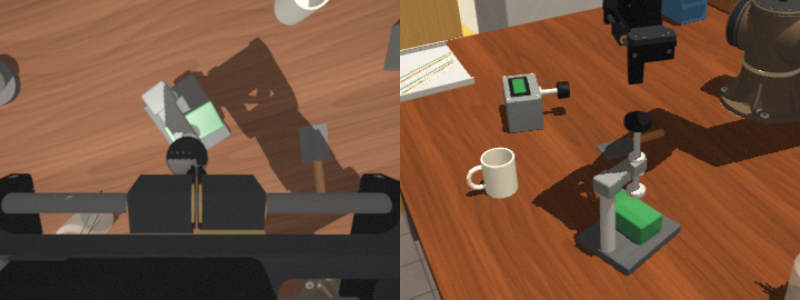

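The knob is out: the box plus knob now measures 168.8 mm in depth, 28 mm more than before. The cap is just ahead of the fingertips. I'll centre on it and come down.

To row units: 55 mm / 250 = 0.22, 50 mm / 250 = 0.2.

```bash
echo '{"offsets": [[-0.012,-0.06,0,0,0],[-0.012,-0.06,0.1,0,0],[-0.012,-0.06,0.2,0,0],[-0.012,-0.06,0.22,0,0],[-0.012,-0.06,0.22,0,0]]}' > mv.in && python3 steer.py mv.in;echo '{"offsets": [[0,0,0.024,0,0],[0,0,0.048,0,0],[0,0,0.072,0,0],[0,0,0.096,0,0],[0,0,0.096,0,0]]}' > mv.in && python3 steer.py mv.in
```

```text
t: 6.57
eef_pos: [589.1, 270.9, 276.5]
tcp_rot: [3.14, 0.002, -0.278]
ft_force: [0.6, -0.2, 0.7]
opening: 0.006
grip_force: 0.0
t: 6.98
eef_pos: [589.1, 271.7, 252.7]
tcp_rot: [3.141, 0.001, -0.277]
ft_force: [0.2, -1.3, 0.2]
opening: 0.006
grip_force: 0.6
```

To row units: 16 mm / 250 = 0.064, 14 mm / 250 = 0.056.

```bash
echo '{"offsets": [[0,0,0.02,0,0],[0,0,0.04,0,0],[0,0,0.056,0,0],[0,0,0.064,0,0],[0,0,0.064,0,0]]}' > mv.in && python3 steer.py mv.in;echo '{"offsets": [[0,0,0.004,0,0],[0,0,0.008,0,0],[0,0,0.012,0,0],[0,0,0.012,0,0],[0,0,0.012,0,0]]}' > mv.in && python3 steer.py mv.in
```

```text
t: 7.4
eef_pos: [589.3, 271.8, 237.1]
tcp_rot: [3.141, 0.0, -0.277]
ft_force: [-0.2, -1.0, 2.4]
opening: 0.002
grip_force: 0.8
t: 7.82
eef_pos: [589.3, 271.8, 234.6]
tcp_rot: [3.142, -0.0, -0.277]
ft_force: [-0.4, 0.1, 2.1]
opening: 0.009
grip_force: 0.8
```

```bash
for i in 1; do echo '{"offsets": [[0,0,0.004,0,0],[0,0,0.004,0,0],[0,0,0.004,0,0]]}' > mv.in && python3 steer.py mv.in; echo '{"offsets": [[0,0,0.004,0,0],[0,0,0.004,0,0],[0,0,0.004,0,0]]}' > mv.in && python3 steer.py mv.in; done
```

```text
t: 8.07
eef_pos: [589.3, 271.9, 233.6]
tcp_rot: [3.142, 0.0, -0.277]
ft_force: [0.1, 0.3, 0.5]
opening: 0.007
grip_force: 0.8
t: 8.32
eef_pos: [589.3, 271.9, 232.5]
tcp_rot: [3.141, 0.0, -0.277]
ft_force: [-0.0, -0.5, 1.8]
opening: 0.004
grip_force: 0.8
```

To row units: 1 mm / 250 = 0.004, 0.5 mm / 250 = 0.002.

```bash
echo '{"offsets": [[0,0,0.002,0,0],[0,0,0.004,0,0],[0,0,0.004,0,0]]}' > mv.in && python3 steer.py mv.in; echo '{"offsets": [[0,0,0.002,0,0],[0,0,0.002,0,0],[0,0,0.002,0,0]]}' > mv.in && python3 steer.py mv.in
```

```text
t: 8.57
eef_pos: [589.3, 271.8, 231.5]
tcp_rot: [3.142, 0.0, -0.277]
ft_force: [-0.5, 0.9, 2.0]
opening: 0.0
grip_force: 0.9
t: 8.82
eef_pos: [589.3, 271.9, 231.3]
tcp_rot: [-3.142, -0.0, -0.277]
ft_force: [-1.3, 0.3, 4.2]
opening: 0.006
grip_force: 2.2
```

To row units: 0.2 mm / 250 = 0.0008, 0.1 mm / 250 = 0.0004.

```bash
echo '{"offsets": [[0,0,0.0004,0,0],[0,0,0.0008,0,0],[0,0,0.0008,0,0]]}' > mv.in && python3 steer.py mv.in; echo '{"offsets": [[0,0,0,0,0],[0,0,0,0,0],[0,0,0,0,0],[0,0,0,0,0],[0,0,0,0,0]]}' > mv.in && python3 steer.py mv.in; echo '{"offsets": [[0,0,0,0,0],[0,0,0,0,0],[0,0,0,0,0],[0,0,0,0,0],[0,0,0,0,0]]}' > mv.in && python3 steer.py mv.in;python3 -c "
from h import *
snap('scene','s4');b=cv2.imread('pics/s4.png');cv2.imwrite('pics/e.png',np.hstack([cv2.resize(b[220:380,300:420],(450,600),interpolation=cv2.INTER_CUBIC),]))"; echo '{"offsets": [[0,0,0,0,0],[0,0,0,0,0],[0,0,0,0,0],[0,0,0,0,0],[0,0,0,0,0]]}' > mv.in && python3 steer.py mv.in
```

```text
t: 9.07
eef_pos: [589.3, 271.8, 231.3]
tcp_rot: [-3.141, -0.0, -0.277]
ft_force: [-1.9, -0.2, 7.0]
opening: 0.01
grip_force: 3.1
t: 9.48
eef_pos: [589.3, 271.8, 231.3]
tcp_rot: [-3.141, -0.0, -0.277]
ft_force: [-2.1, -0.0, 6.1]
opening: -0.001
grip_force: 3.1
t: 9.9
eef_pos: [589.3, 271.8, 231.3]
tcp_rot: [-3.141, -0.0, -0.277]
ft_force: [-1.2, -0.6, 6.2]
opening: 0.003
grip_force: 3.1
t: 10.37
eef_pos: [589.3, 271.8, 231.3]
tcp_rot: [-3.141, -0.0, -0.277]
ft_force: [-2.1, -1.1, 6.8]
opening: 0.002
grip_force: 3.1
```

View pics/e.png

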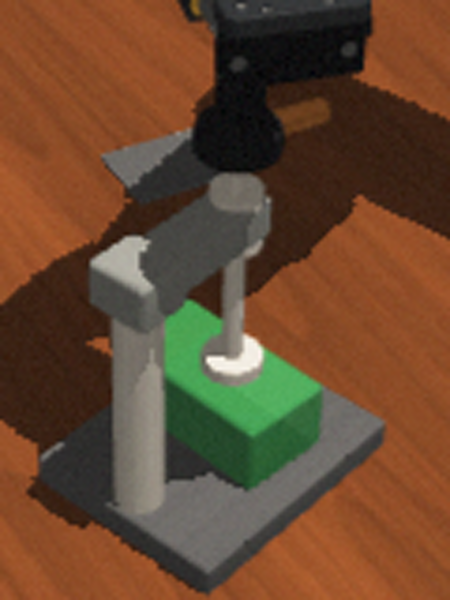

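The foot sits flat on the glass and was held over a second at about 6 N with z steady. Next is a smooth rise.

```bash
echo '{"offsets": [[0,0,-0.016,0,0],[0,0,-0.04,0,0],[0,0,-0.064,0,0],[0,0,-0.088,0,0],[0,0,-0.112,0,0]]}' > mv.in && python3 steer.py mv.in; echo '{"offsets": [[0,0,-0.024,0,0],[0,0,-0.048,0,0],[0,0,-0.088,0,0],[0,0,-0.18,0,0],[0,0,-0.32,0,0]]}' > mv.in && python3 steer.py mv.in;echo '{"offsets": [[0,0.152,0,0,0.5],[0,0.304,0,0,1],[0,0.456,0,0,1],[0,0.608,0,0,1],[0,0.74,0,0,1]]}' > mv.in && python3 steer.py mv.in; python3 -c "
from h import *
snap('scene','s5');c,p=cloud('s5');S=(slice(225,260),slice(335,395)); m=(c[S][...,2]>215)&(c[S][...,2]<290)&(abs(c[S][...,0]-590)<30)&(abs(c[S][...,1]-271)<30);q=c[S][m];print(len(q),np.percentile(q,[5,50,90],axis=0))
s=env.state();Rm=R.from_euler('xyz',s['tcp_rot']).as_matrix();print(s['eef_pos'],Rm.T@(np.array([485,-206,300])-s['eef_pos']))"
```

```text
t: 10.78
eef_pos: [589.3, 271.8, 259.6]
tcp_rot: [3.141, -0.0, -0.277]
ft_force: [-0.6, -0.4, 1.0]
opening: 0.005
grip_force: 0.4
t: 11.2
eef_pos: [588.6, 271.5, 337.7]
tcp_rot: [3.139, 0.004, -0.277]
ft_force: [0.7, 0.0, 0.4]
opening: 0.006
grip_force: 0.0
t: 11.62
eef_pos: [537.8, 92.1, 339.6]
tcp_rot: [3.141, -0.001, -0.277]
ft_force: [0.3, -0.4, 0.2]
opening: 0.3
grip_force: 0.0
476 [[573.26083232 254.94663818 227.22477564]
 [593.80859234 275.2686634  269.95921246]
 [609.83624458 291.10853012 271.89687882]]
[536.80878224  88.28367438 339.91666628] [ 31.21686117 297.1032591   40.44171339]
```

To row units: 189 mm / 250 = 0.756, 151 mm / 250 = 0.604.

```bash
echo '{"offsets": [[0.032,0.148,0.04,0,1],[0.064,0.3,0.08,0,1],[0.096,0.452,0.12,0,1],[0.128,0.604,0.16,0,1],[0.16,0.756,0.2,0,1]]}' > mv.in && python3 steer.py mv.in;echo '{"offsets": [[0.016,0.144,0.048,0,1],[0.032,0.28,0.12,0,1],[0.048,0.38,0.2,0,1],[0.06,0.416,0.28,0,1],[0.06,0.424,0.3,0,1]]}' > mv.in && python3 steer.py mv.in; echo '{"offsets": [[0,0,0,0,1],[0,0,0,0,1]]}' > mv.in && python3 steer.py mv.in; python3 -c "
from h import *
s=env.state();Rm=R.from_euler('xyz',s['tcp_rot']).as_matrix();print(s['eef_pos'],s['tcp_rot'],Rm.T@(np.array([512.2,-214.1,52.7])-s['eef_pos']))"
```

```text
t: 12.08
eef_pos: [525.1, -100.6, 289.2]
tcp_rot: [3.141, -0.001, -0.277]
ft_force: [1.0, 0.5, 0.9]
opening: 0.689
grip_force: 0.0
t: 12.5
eef_pos: [509.9, -206.5, 211.7]
tcp_rot: [-3.141, 0.003, -0.28]
ft_force: [0.5, 0.2, -0.6]
opening: 0.991
grip_force: 0.0
t: 12.67
eef_pos: [511.3, -204.4, 214.8]
tcp_rot: [3.142, -0.001, -0.277]
ft_force: [-0.2, -0.1, 1.0]
opening: 1.0
grip_force: 0.0
[ 511.25335737 -204.41144675  214.84423169] [ 3.14156440e+00 -5.55689983e-04 -2.76930954e-01] [  3.46936942   9.05601215 162.14644056]
```

To row units: 162 mm / 250 = 0.648, 135 mm / 250 = 0.54.

```bash
echo '{"offsets": [[0.014,0.032,0.08,0,1],[0.014,0.032,0.24,0,1],[0.014,0.032,0.4,0,1],[0.014,0.032,0.54,0,1],[0.014,0.032,0.648,0,1]]}' > mv.in && python3 steer.py mv.in; echo '{"offsets": [[0,0,0,0,1],[0,0,0,0,0.3],[0,0,0,0,0.3],[0,0,0,0,0.3],[0,0,0,0,0.3]]}' > mv.in && python3 steer.py mv.in; echo '{"offsets": [[0,0,0,0,0.3],[0,0,0,0,0.3],[0,0,0,0,0.3],[0,0,0,0,0.3],[0,0,0,0,0.3]]}' > mv.in && python3 steer.py mv.in; echo '{"offsets": [[0,0,0,0,0.3],[0,0,0,0,0.3]]}' > mv.in && python3 steer.py mv.in
```

```text
t: 13.08
eef_pos: [512.6, -212.4, 51.1]
tcp_rot: [3.141, -0.001, -0.276]
ft_force: [1.0, -0.3, -0.6]
opening: 0.997
grip_force: 0.0
t: 13.5
eef_pos: [513.0, -213.8, 54.0]
tcp_rot: [3.141, -0.003, -0.277]
ft_force: [-0.7, -1.1, -0.3]
opening: 0.776
grip_force: 0.0
t: 13.92
eef_pos: [512.0, -213.7, 52.0]
tcp_rot: [3.141, -0.0, -0.277]
ft_force: [-1.2, 0.4, 3.4]
opening: 0.458
grip_force: 30.0
t: 14.08
eef_pos: [512.0, -213.7, 52.0]
tcp_rot: [3.141, -0.0, -0.277]
ft_force: [-1.4, -0.1, 4.1]
opening: 0.457
grip_force: 30.0
```

Gripped with little side force, so I'm pushing in.

To row units: 20 mm / 250 = 0.08, 16 mm / 250 = 0.064.

```bash
echo '{"offsets": [[0.016,0,0,0,0.3],[0.032,0,0,0,0.3],[0.048,0,0,0,0.3],[0.064,0,0,0,0.3],[0.08,0,0,0,0.3]]}' > mv.in && python3 steer.py mv.in; echo '{"offsets": [[0.016,0,0,0,0.3],[0.032,0,0,0,0.3],[0.036,0,0,0,0.3],[0.036,0,0,0,0.3],[0.036,0,0,0,0.3]]}' > mv.in && python3 steer.py mv.in
```

```text
t: 14.5
eef_pos: [532.2, -219.5, 52.1]
tcp_rot: [3.141, -0.001, -0.277]
ft_force: [-0.4, -2.6, 2.1]
opening: 0.459
grip_force: 30.0
t: 14.92
eef_pos: [539.0, -221.4, 52.0]
tcp_rot: [3.142, 0.003, -0.277]
ft_force: [-7.2, -2.8, 8.9]
opening: 0.459
grip_force: 30.0
```

Against the in-stop (28 mm travelled, about 7 N back). I'll release, lift and verify.

To row units: -145 mm / 250 = -0.58, -130 mm / 250 = -0.52.

```bash
echo '{"offsets": [[0,0,0,0,0.7],[0,0,0,0,1],[0,0,0,0,1],[0,0,0,0,1],[0,0,0,0,1]]}' > mv.in && python3 steer.py mv.in;echo '{"offsets": [[0,0,0,0,1],[0,0,-0.1,0,1],[0,0,-0.26,0,1],[0,0,-0.42,0,1],[0,0,-0.58,0,1]]}' > mv.in && python3 steer.py mv.in;echo '{"offsets": [[-0.16,0,-0.04,0,1],[-0.32,0,-0.08,0,1],[-0.48,0,-0.08,0,1],[-0.52,0,-0.08,0,1],[-0.52,0,-0.08,0,1]]}' > mv.in && python3 steer.py mv.in; python3 -c "
from h import *
snap('scene','s6'); c,p=cloud('s6');S=(slice(185,255),slice(230,310)); m=(c[S][...,2]>50)&(c[S][...,2]<103); q=c[S][m].astype(np.float32); print(cv2.minAreaRect(np.ascontiguousarray(q[:,:2])))
print(env.state()['ft_force'])"
```

```text
t: 15.33
eef_pos: [540.0, -221.3, 51.7]
tcp_rot: [-3.142, 0.0, -0.277]
ft_force: [-0.7, 0.2, 0.4]
opening: 0.75
grip_force: 0.0
t: 15.75
eef_pos: [539.6, -221.2, 198.5]
tcp_rot: [-3.141, 0.001, -0.277]
ft_force: [0.6, 0.2, -0.1]
opening: 0.995
grip_force: 0.0
t: 16.17
eef_pos: [413.0, -185.1, 217.6]
tcp_rot: [3.141, -0.0, -0.278]
ft_force: [0.2, -0.0, -0.3]
opening: 1.001
grip_force: 0.0
((594.5919799804688, -234.04794311523438), (146.5605010986328, 139.20733642578125), 73.6944351196289)
[0.79766933 0.05646295 0.21548091]
```

View pics/s6.png

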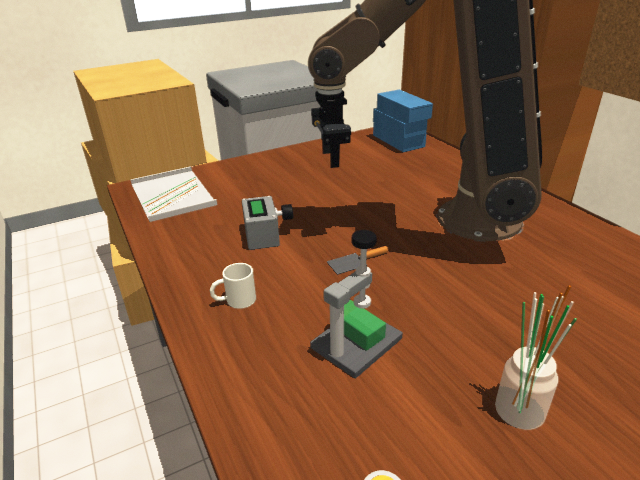

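The picture shows the knob in at (287,212), as at the start. The cap is up at (364,240), the glass, mug, paddle and jar haven't moved, and the robot is clear.

```bash
python3 -c "
from cell import env, camrig, job
print(job.job_done())"
```

```text
the job is handed in; nothing more can be done
None
```

I carried out the measurement in the order asked and handed the job in at about 16 s. The knob went out to its on detent, the foot rested on the glass for over a second at about 6 N, the foot came fully back up, and the knob was pushed fully in again. In the last camera picture the glass, jar, mug and paddle had not moved; no verdict came back.

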